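Flush the hand pump, then hold the strainer cap at its bleed position

TASK

Work the red lever of the hand pump through at least three full strokes, each time right down to its stop and all the way up again, to flush the strainer. Then take the grey bayonet cap from the tray, put it into the blue strainer pot with its lugs through the slots (white marks), push it home against its spring and twist it clockwise (seen from above) to the yellow marks, half way to the lock, so that air can bleed out: the lock must not click. Finish while still gripping the cap there, not letting go, with the pump lever up and the other things on the counter left where they stand.

Things in the scene. Friction and masses are not known exactly. Their poses are not given: they have to be found in the camera images.
- pump: green hand pump bolted down: base plate 130 x 100 x 10 mm, barrel and fork up to 150 mm high. Origin at the centre of the base's underside, z up; the lever reaches out along its -x axis, towards the robot.
- lever_pivot (a point): axis of the lever, 130 mm above the counter over the pump's origin; the hinge lies along the pump's y axis.
- lever_end (a point): point to push down on, from above: on top of the lever's red grip block (80 mm long, 30 mm wide, 20 mm thick, its far end 25 mm beyond this point; the rest of the lever is a 14 mm wide bar). It lies 165 mm along the lever from the pivot and 10 mm above its centre line, and moves with it: about 0.196 m high when up, 0.099 m when right down.
- pump_lever (a joint): angle of the lever, rad: 0 up (the grip end 0.35 rad above level), 0.6 right down at its stop (0.25 rad below level). A spring lifts it; it takes about 3 N at the grip to start and 8 N at the bottom, and comes up by itself within about half a second.
- pot: blue round strainer pot bolted down, 85 mm high, rim 84 mm across, with a black ledge ring 108 mm across just below the rim and a brass stub at its +x side. Origin at the centre of its underside, z up. The two slots for the cap's lugs lie at its +x and -x sides, each marked white on the ledge. The cap turns clockwise from there: 50 degrees to the yellow marks, 100 to the lock (red marks).
- pot_mouth (a point): centre of the pot's mouth at the height of its rim (85 mm), axes as the pot's. The hole is 52 mm wide between two steel tabs 10 mm thick; the slots between them are 17 mm wide inside, 26 mm outside, and reach 35 mm from the axis. A spring pushes the cap up over its last 5 mm with 2.5 to 4.5 N. Home, the cap's flange rests on the rim and cap_grip is 28 mm above this point.
- halfway_mark: the pair of yellow marks on the ledge of the pot. Origin at the centre of the mouth; its x axis points along the yellow marks (the pot's x axis turned 50 degrees clockwise). The cap is at its bleed position when its own x axis lies along this one, either way round.
- latch (a joint): red-ended sprung latch pin in the side of the pot, m: 0 at rest, pushed outward up to 5 mm by a lug that passes it on the way to the lock; first touched at about 62 degrees of turn from the slots. It must stay at rest.
- tray: white tray 110 x 110 mm, walls 14 mm high, fixed; the cap stands in its middle at the start. Origin at the centre of its underside.
- cap: grey bayonet cap, 70 mm high, about 120 g: a plug 48 mm across and 24 mm long, above it a flange 80 mm across and 6 mm thick, above that a grip bar. Origin at the centre of the plug's underside, z up. Two steel lugs 12 mm wide reach 33 mm from the axis along +x and -x, 4 to 11 mm above the underside, below white marks on the flange; the two ends are alike.
- cap_grip (a point): centre of the cap's upright grip bar (60 mm long along its x, 16 mm wide along its y, 40 mm high), 52 mm above the cap's underside, 18 mm below the bar's top; axes as the cap's. The cap must be within 3 mm of home for its lugs to turn under the tabs; turned, the tabs keep it from rising more than 3 mm.
- scrub_brush: orange scrubbing brush, 170 mm long, lying behind the pot and tray. Bystander: leave alone. Origin: on its underside.
- soap: green bar of soap, 65 x 40 x 24 mm. Bystander: leave alone. Origin: on its underside.
- red_cup: red plastic cup, 68 mm wide, 85 mm high. Bystander: leave alone. Origin: on its underside.
- shampoo: purple bottle, 56 mm wide, 190 mm high. Bystander: leave alone. Origin: on its underside.
- lotion: white bottle with a blue cap, 50 mm wide, 150 mm high. Bystander: leave alone. Origin: on its underside.
- dish: small steel bowl, 100 mm wide, 32 mm high. Bystander: leave alone. Origin: on its underside.
Mind the look-alikes: they are no part of the job. Of the things like the cap, leave any that is purple; of the rest the smaller one is meant.

How it is judged (in metres and radians):
On the way, in this order (a step that is already met when the one before it is completed fails the run):
1. lever pressed right down, first time (0.52 rad or more) (value of joint pump_lever above 0.52 rad), for 0.05 s.
2. lever let right up, first time (0.06 rad or less) (value of joint pump_lever below 0.06 rad), for 0.05 s.
3. lever pressed right down, second time (0.52 rad or more) (value of joint pump_lever above 0.52 rad), for 0.05 s.
4. lever let right up, second time (0.06 rad or less) (value of joint pump_lever below 0.06 rad), for 0.05 s.
5. lever pressed right down, third time (0.52 rad or more) (value of joint pump_lever above 0.52 rad), for 0.05 s.
6. lever let right up, third time (0.06 rad or less) (value of joint pump_lever below 0.06 rad), for 0.05 s.
7. cap pushed home in the mouth of the pot, gripped by the fingers (z of cap_grip in the frame of pot_mouth between 0.025 and 0.032 m and horizontal distance between cap_grip and pot_mouth below 0.005 m and angle between cap_grip's own z axis and vertical below 0.08 rad and contact force between the fingers and cap above 1.5 N), for 0.1 s.
At the end, for the whole second after the job is handed in: The cap sits in the pot's mouth, upright, centred within 5 mm and within 4 mm of home (lugs under the tabs), its x axis within 0.2 rad of the yellow marks, still, gripped by the fingers (over 1.5 N); the latch is at rest and the pump lever is up (all of step 7 and angle between the x axis of cap and the x axis of halfway_mark, either way round below 0.2 rad and angular speed of cap below 0.15 rad/s and value of joint pump_lever below 0.06 rad and value of joint latch below 0.0015 m); the arm keeps its last pose, push and grip.
It fails at once if the lock clicks: the latch is pushed out (value of joint latch above 0.0015 m).
It fails at once if a bystander is moved by more than 3 cm (distance of any of scrub_brush, soap, red_cup, shampoo, lotion, dish from where it was at the start of the episode above 0.03 m).
It also fails if it takes over 72 s, if anything falls off the work surface, if the arm or the gripper's body presses on something with over 40 N, if the wrist force passes 120 N, or if a joint passes its speed limit or range.

ROBOT

A 6-joint arm with a two-finger parallel gripper is mounted at the origin on the work surface. World frame = base frame: x ahead of the robot, y to its left, z up, the work surface at z = 0. Lengths are in mm, angles in rad, forces in N, time in s.
With the tool pointing down it reaches from about 350 to 875 mm from the base axis. Payload 4.2 kg.
Tool frame: the origin (TCP) lies at the very end of the fingers, on their centre line; the grasp point (between the pads) lies 19 mm behind it; z points along the fingers, y is the line along which they close (so a half turn about z gives the same grasp; the last joint's range is limited). The gripper opens to 85 mm and grips with 20 to 120 N. Pads are 22 mm wide; open, the fingers measure 114 mm over their backs; the gripper's body (76 mm by 85 mm) begins 54 mm behind the grasp point. The pads swing forward as they close: fully open they stand 13 mm farther back than shut.
Start: joints at [-0.894, 0.385, 0.008, 0, -1.194, -0.259], TCP at [253.607, -571.212, 231.312] pointing down, gripper open.
Joint ranges: [-3.14, 3.14], [-1.21, 2.06], [-1.07, 1.41], [-3.16, 2.05], [-2.99, -0.16], [-3.1, 3.1]. Speed limits (rad/s): [2.79, 2.79, 3.14, 3.14, 3.14, 3.14].

INTERFACE

Orientations are given as a unit quaternion [x, y, z, w].
In Python, from bench import arm, optics gives the robot as it stands. The module is installed in compiled form; this text tells all that it offers.
- The arm moves only by the tool step_arm, never from a script. Its argument "motion" is a list of rows, each an object with "dr": the turn, a rotation vector about the tool's x, y, z in units of 8 degrees (1.0 is 8 degrees), a list of three; "slide": the shift along the tool's x, y, z in mm, a list of three; "jaw": the finger opening in mm, from 0 to 85.4. A call has exactly 8 rows; each row is the pose to reach, as a shift and turn from the pose commanded when the call began, along the tool's axes at that moment; what a row does not reach only later rows make up. A row lasts 1/8 s, in which the tool goes at most 62.5 mm and 10.7 degrees, less where a joint would pass 70% of its speed; a pose out of reach is approached as far as the arm can. A call with a gripper value outside its range is refused whole. The fingers move at their own pace and stop on an object; the grip force is fixed at half the most. Time passes only in rows, so rows that repeat a pose let the fingers close, or fill a call up. It gives the time, the measured TCP pose, the force, the opening and the grip force at its end, in the units of the state.
- arm.read_state(): the state, without advancing time (a new reading comes with each control period).
- optics.get_image(name): name is "scene" or "side" or "wrist"; returns the picture (400x640x3 uint8, blue, green, red); there is no depth.
- optics.camera_info(name): a dict with "camera_matrix" (3x3 intrinsics, pixels), "k1" (the pictures are not rectified: a ray, as slopes to the right and down, at radius r is drawn at 1 + k1 r^2 times it, then the intrinsics apply), "view" (4x4, takes a point from world to camera coordinates); the wrist camera has in their place "T_tool_cam" (4x4, takes a point from camera to tool coordinates, whose origin is the TCP and whose axes are the flange's). Camera axes: x right, y up, looking along -z (the intrinsics and any distortion apply to the point x, -y, -z); pixel columns grow to the right and rows downward; lengths in mm; the calibration is good to about 2 mm. A picture is of the moment at which its call begins: read the wrist's pose just before it. camera_info takes no time and is no camera call.
- arm.job_done(): hands the job in; it is judged then, once.
The state is a dict: "clock": time; "joints": joint angles; "joint_vel": joint speeds; "joint_efforts": joint torques, N m; "position": TCP position; "ee_rot": TCP orientation; "contact_force": force on the tool from outside, world axes, zero at the start; "wrist_torque": the same for the moment, N m; "gripper_width": finger opening in mm; "grasp_force": force on a finger pad.
Only numpy, scipy, OpenCV 4.12 (cv2) and the standard library are available. Lean on these libraries where they do the work, as an engineer would, in place of code of your own. Each camera call takes 0.05 s, during which the arm holds its last target. There are 200 camera calls.

## Working session

There is one attempt and no reset: what is moved stays moved. The work goes in short steps, Python scripts to look and compute and a tool call to move; the robot and the scene stay as the last step left them, time stands still between calls to the robot, and variables do not carry over. Pictures are saved under pics/ and viewed, at most 10 in all, crops included, and the job is handed in when it is done.

Besides the shell and the picture viewer there is one more tool, called after ">>>" as name(argument=value, ...), one argument or row to a line, values as JSON. step_arm: Moves the arm, as the interface text tells. Its arguments: {"type":"object","properties":{"motion":{"type":"array","items":{"type":"object","properties":{"dr":{"type":"array","items":{"type":"number"}},"slide":{"type":"array","items":{"type":"number"}},"jaw":{"type":"number"}}}}},"required":["motion"]}

```bash
mkdir -p pics && cat > h.py <<'E'
import numpy as np, cv2
from bench import arm, optics
from scipy.spatial.transform import Rotation as R
def cam(name,st=None):
    i=optics.camera_info(name);K=np.array(i["camera_matrix"],float);k=i["k1"]
    if name=="wrist":
        T=np.eye(4);T[:3,:3]=R.from_quat(st["ee_rot"]).as_matrix();T[:3,3]=st["position"]
        V=np.linalg.inv(T@np.array(i["T_tool_cam"]))
    else: V=np.array(i["view"],float)
    return K,k,V
def proj(c,P):
    K,k,V=c;p=V[:3,:3]@np.asarray(P,float)+V[:3,3];s=np.array([p[0],-p[1]])/-p[2]
    s=s*(1+k*(s@s));return K[0,0]*s[0]+K[0,2],K[1,1]*s[1]+K[1,2]
def ray(c,u,v):
    K,k,V=c;d=np.array([(u-K[0,2])/K[0,0],(v-K[1,2])/K[1,1]]);s=d.copy()
    for _ in range(30): s=d/(1+k*(s@s))
    Ri=V[:3,:3].T;return -Ri@V[:3,3],Ri@np.array([s[0],-s[1],-1])
def atz(c,u,v,z):
    o,d=ray(c,u,v);return o+d*(z-o[2])/d[2]
E
python3 - <<'E'
from h import *
s=arm.read_state();print(s)
for n in("scene","side","wrist"):
    im=optics.get_image(n);cv2.imwrite(f"pics/{n}0.png",im)
    print(n,optics.camera_info(n))
E
```

```text
{'clock': 0.0, 'joints': array([-8.94396397e-01,  3.85539262e-01,  6.59997044e-03, -5.09209395e-04,
       -1.19400041e+00, -2.58594680e-01]), 'joint_vel': array([-0.0007268 ,  0.00011321, -0.00090658, -0.00079777, -0.00026913,
       -0.00140116]), 'joint_efforts': array([ 7.13117097e-04, -3.92291486e+01,  1.88398790e+01,  4.18618307e+00,
       -4.76489236e-03,  1.13884940e-05]), 'position': array([ 253.36774945, -570.68539141,  230.22039553]), 'ee_rot': array([-2.07294491e-01,  9.78277972e-01,  1.06333858e-03, -2.71708718e-04]), 'contact_force': array([ 0.32477819, -0.13523737, -0.19657645]), 'wrist_torque': array([-0.00843474, -0.07941924, -0.00687161]), 'grasp_force': 0.0, 'gripper_width': 85.25432074108303}
scene {'camera_matrix': array([[474.09501242,   0.        , 316.28427342],
       [  0.        , 474.09501242, 202.87880455],
       [  0.        ,   0.        ,   1.        ]]), 'k1': -0.09566305790139676, 'view': array([[-7.84415961e-01,  6.20207773e-01, -5.82396766e-03,
         4.82994370e+02],
       [-4.70659483e-01, -5.89104857e-01,  6.56837209e-01,
         1.6337188
[... 599 characters left out ...]
e-01,  6.65617872e-01,
        -1.01748075e+03],
       [ 0.00000000e+00,  0.00000000e+00,  0.00000000e+00,
         1.00000000e+00]])}
wrist {'camera_matrix': array([[322.90050051,   0.        , 318.05996048],
       [  0.        , 322.90050051, 206.5380076 ],
       [  0.        ,   0.        ,   1.        ]]), 'k1': -0.0009387138697997423, 'T_tool_cam': array([[ 9.45925454e-04,  9.45417556e-01,  3.25860015e-01,
         8.35436136e+01],
       [ 9.99999548e-01, -9.24997467e-04, -2.19162151e-04,
        -2.46281242e-01],
       [ 9.42199435e-05,  3.25860075e-01, -9.45418004e-01,
        -1.40857888e+02],
       [ 0.00000000e+00,  0.00000000e+00,  0.00000000e+00,
         1.00000000e+00]])}
```

View pics/scene0.png

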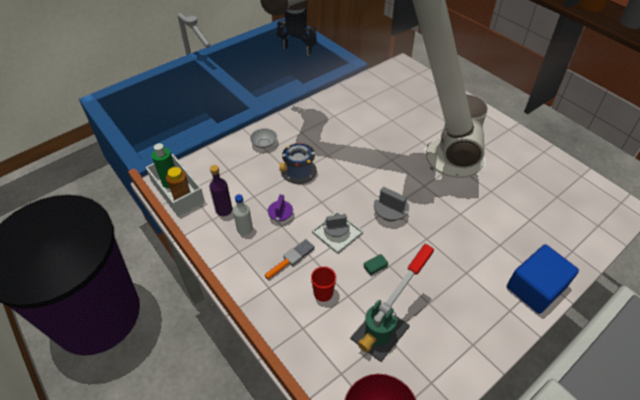

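View pics/side0.png

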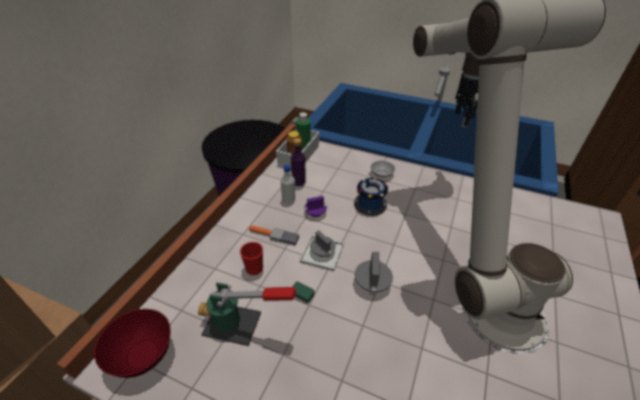

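Candidates for the cap in the scene view: purple (281,209), which I leave; grey on the white tray (336,227); larger grey loose on the counter (391,205). I choose the one on the tray. The pump is at (380,325) with its red grip at (421,259), and the pot is at (298,162). Next I check these in close crops.

```bash
python3 - <<'E'
from h import *
a=cv2.imread("pics/scene0.png");b=cv2.imread("pics/side0.png")
def cr(im,x,y,w=100,h=75): return cv2.resize(im[y:y+h,x:x+w],(400,300),interpolation=cv2.INTER_CUBIC)
o=np.vstack([np.hstack([cr(a,300,195),cr(a,345,235,160,120)]),np.hstack([cr(a,250,130),cr(b,190,270,160,120)])])
cv2.imwrite("pics/m1.png",o)
E
```

```text
(no output)
```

View pics/m1.png

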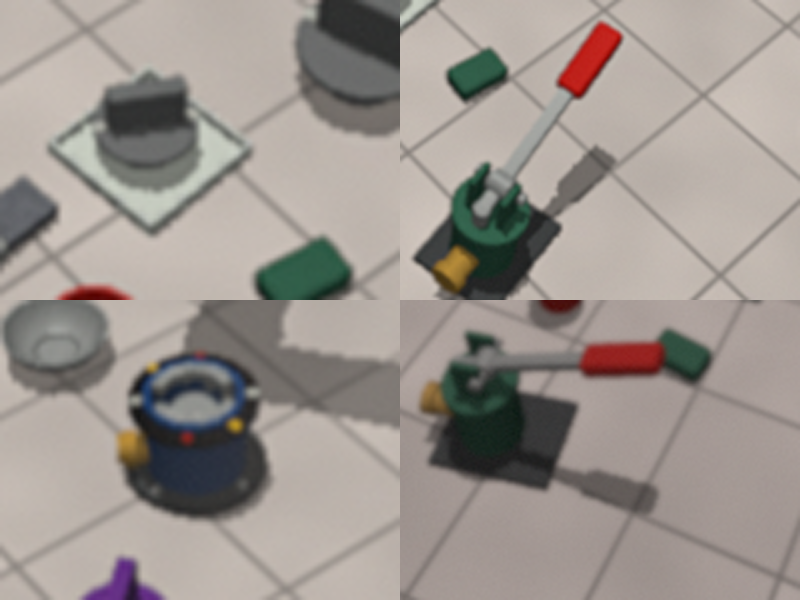

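The crops show the small cap standing in the tray (centre about 337,232), the pot with its brass stub at image left, white marks at (284,155) and (313,153), and the lever grip at (422,258).

```bash
python3 - <<'E'
from h import *
np.set_printoptions(precision=1,suppress=True)
A=cam("scene");B=cam("side")
def tri(p,q):
    o1,d1=ray(A,*p);o2,d2=ray(B,*q);d1/=np.linalg.norm(d1);d2/=np.linalg.norm(d2)
    t=np.linalg.lstsq(np.c_[d1,-d2],o2-o1,rcond=None)[0];a=o1+t[0]*d1;b=o2+t[1]*d2
    return (a+b)/2,np.linalg.norm(a-b)
print("grip",tri((421.8,258.2),(280,293.2)))
s=lambda x,y:(345+(x-400)/2.5,235+y/2.5)
t=lambda x,y:(190+(x-400)/2.5,270+(y-300)/2.5)
print("far end",tri(s(612,30),t(663,356)),"near",tri(s(570,91),t(583,359)))
print("pivot",tri(s(490,190),t(485,363)))
# base plate corners (z=10)
for p in [(415,258),(560,228)]: print("plate scene",atz(A,*s(*p),10))
for p in [(430,463),(548,487),(577,403)]: print("plate side",atz(B,*t(*p),10))
c=lambda x,y:(300+x/4,195+y/4)
for p in [(150,70),(50,147),(152,232),(250,150)]: print("tray",atz(A,*c(*p),14))
print("bar",[atz(A,*c(*p),70) for p in [(105,90),(185,78)]])
d=lambda x,y:(250+x/4,130+(y-300)/4)
for n,p in dict(w1=(137,400),w2=(252,393),y1=(152,367),y2=(235,425),r1=(200,356),r2=(187,438)).items(): print(n,atz(A,*d(*p),80))
print("stub",atz(A,*d(130,447),45))
E
```

```text
grip (array([517.1, 292.7, 181.8]), np.float64(6.173285072168871))
far end (array([483. , 284.7, 192.2]), np.float64(8.565351923676522)) near (array([555.9, 302.7, 171.4]), np.float64(5.3741436062563555))
pivot (array([665.6, 314. , 116.1]), np.float64(5.007104584459244))
plate scene [732.2 290.5  10. ]
plate scene [592.6 360.1  10. ]
plate side [705.5 380.6  10. ]
plate side [581.5 354.5  10. ]
plate side [603.  259.6  10. ]
tray [492.4 -49.7  14. ]
tray [599.4 -38.8  14. ]
tray [589.5  68.3  14. ]
tray [484.  57.  14.]
bar [array([561.6, -20.8,  70. ]), array([508.5,   7.1,  70. ])]
w1 [ 507.7 -304.8   80. ]
w2 [ 429.2 -252.5   80. ]
y1 [ 474.6 -329.4   80. ]
y2 [ 463.2 -231.4   80. ]
r1 [ 435.2 -315.3   80. ]
r2 [ 502.3 -243.6   80. ]
stub [ 524.9 -294.1   45. ]
```

>>> step_arm(
  motion=[
    {"dr": [0,0,0],"slide": [-30,35,-10],"jaw": 0},
    {"dr": [0,0,0],"slide": [-70,85,-20],"jaw": 0},
    {"dr": [0,0,0],"slide": [-115,135,-30],"jaw": 0},
    {"dr": [0,0,0],"slide": [-160,190,-30],"jaw": 0},
    {"dr": [0,0,0],"slide": [-205,240,-30],"jaw": 0},
    {"dr": [0,0,0],"slide": [-245,290,-30],"jaw": 0},
    {"dr": [0,0,0],"slide": [-275,325,-30],"jaw": 0},
    {"dr": [0,0,0],"slide": [-288,341,-30],"jaw": 0},
  ],
)

```text
clock: 1.15
position: [378.7, -140.2, 261.5]
ee_rot: [-0.209, 0.978, 0.0, 0.0]
contact_force: [0.5, -1.3, -0.4]
gripper_width: -0.2
grasp_force: 0.0
```

```bash
python3 - <<'E'
from h import *
import pickle
s=arm.read_state();im=optics.get_image("wrist");cv2.imwrite("pics/w1.png",im);pickle.dump(s,open("s1.pkl","wb"))
print(s["clock"],s["joints"],s["joint_vel"],s["position"],s["gripper_width"])
A=cam("wrist",s)
for P in [(467,-280,85),(538,5,70),(508,288,196)]: print(proj(A,P))
cv2.imwrite("pics/w1b.png",cv2.resize(im,(800,500),interpolation=cv2.INTER_CUBIC))
E
```

```text
1.15 [ 5.20490486e-02 -3.02465338e-02 -4.34797866e-01 -3.59871887e-04
 -1.16551166e+00 -1.20138707e+00] [ 0.51597583 -0.0371269  -0.04179263  0.00575734 -0.00452289 -0.52645098] [ 378.67026125 -140.19085872  261.46569236] -0.2347721215012287
(np.float64(160.36379292067954), np.float64(204.07450221123344))
(np.float64(371.3034510870334), np.float64(336.34910490810194))
(np.float64(660.2893906152106), np.float64(499.43205764368327))
```

View pics/w1b.png

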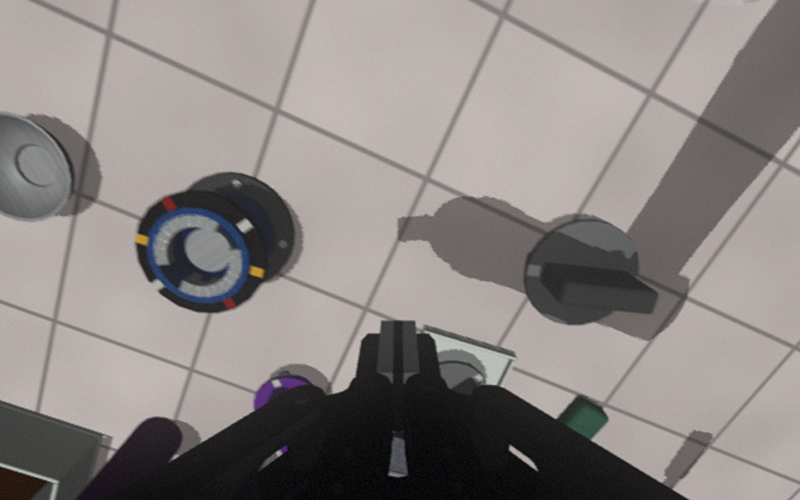

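The wrist view shows the pot's ring clearly: white marks at (244,226) and (157,285), yellow at (141,239) and (256,272), red at (168,203) and (229,303), in the 800-pixel picture. The cap in the tray is hidden behind the gripper.

```bash
python3 - <<'E'
from h import *
import pickle
np.set_printoptions(precision=1,suppress=True)
s=pickle.load(open("s1.pkl","rb"));A=cam("wrist",s)
pr=dict(w=((157,285),(244,226)),y=((141,239),(256,272)),r=((168,203),(229,303)))
for n,(p,q) in pr.items():
    a,b=[atz(A,x*.8,y*.8,80) for x,y in (p,q)];d=a-b
    print(n,a,b,"mid",(a+b)/2,"len",np.linalg.norm(d),"yaw",np.degrees(np.arctan2(d[1],d[0])))
E
```

```text
w [ 511.7 -308.7   80. ] [ 430.2 -255.7   80. ] mid [ 471.  -282.2   80. ] len 97.22397823110138 yaw -33.09578851696175
y [ 476.1 -330.5   80. ] [ 465.  -234.3   80. ] mid [ 470.5 -282.4   80. ] len 96.84325002309821 yaw -83.46171906060064
r [ 437.  -317.3   80. ] [ 502.7 -247.    80. ] mid [ 469.9 -282.2   80. ] len 96.22525093684534 yaw -133.10904380617248
```

>>> step_arm(
  motion=[
    {"dr": [0,0,0],"slide": [-25,30,0],"jaw": 0},
    {"dr": [0,0,0],"slide": [-60,72,0],"jaw": 0},
    {"dr": [0,0,0],"slide": [-100,118,0],"jaw": 0},
    {"dr": [0,0,0],"slide": [-140,166,0],"jaw": 0},
    {"dr": [0,0,0],"slide": [-180,213,0],"jaw": 0},
    {"dr": [0,0,0],"slide": [-210,249,0],"jaw": 0},
    {"dr": [0,0,0],"slide": [-220,260,0],"jaw": 0},
    {"dr": [0,0,0],"slide": [-220,260,0],"jaw": 0},
  ],
)

```text
clock: 2.2
position: [473.9, 184.3, 260.7]
ee_rot: [-0.208, 0.978, -0.0, -0.001]
contact_force: [-0.1, -0.4, -0.7]
gripper_width: -0.2
grasp_force: 0.0
```

```bash
python3 - <<'E'
from h import *
import pickle
s=arm.read_state();im=optics.get_image("wrist");pickle.dump(s,open("s2.pkl","wb"))
print(s["clock"],s["joints"],s["position"])
A=cam("wrist",s)
for P in [(538,5,70),(508,288,196)]: print(proj(A,P))
cv2.imwrite("pics/w2.png",im);cv2.imwrite("pics/w2b.png",cv2.resize(im,(800,500),interpolation=cv2.INTER_CUBIC))
E
```

```text
2.2 [ 6.90503093e-01  1.64842556e-01 -2.22784716e-01 -1.50471180e-04
 -1.18477639e+00 -1.84274667e+00] [473.89302318 184.29255927 260.68309835]
(np.float64(135.98068684936968), np.float64(165.74651452802627))
(np.float64(424.6795935994683), np.float64(313.81336115097645))
```

View pics/w2b.png

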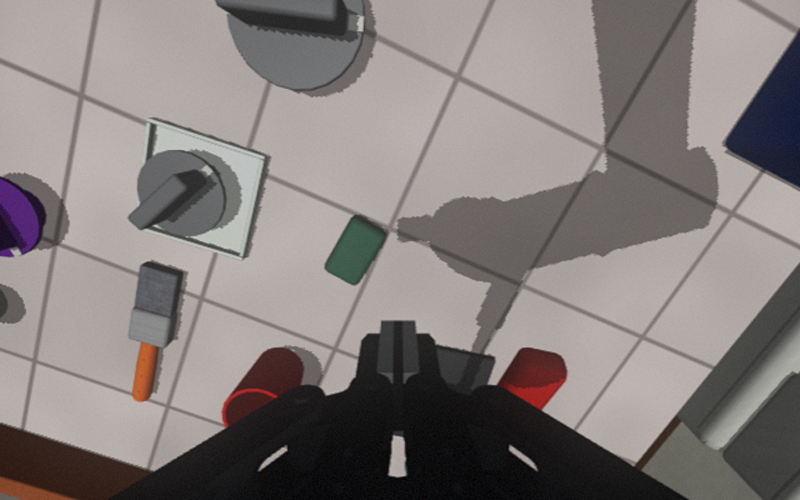

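The cap's flange centre is at about (181,194), its white mark at (208,173), and the lever's red far end at (543,350). I enlarge both.

```bash
python3 - <<'E'
from h import *
a=cv2.imread("pics/w2.png")
f=lambda x,y:cv2.resize(a[y:y+100,x:x+66],(396,600),interpolation=cv2.INTER_CUBIC)
c=lambda x,y,w,h:cv2.resize(a[y:y+h,x:x+w],(400,int(h*400/w)),interpolation=cv2.INTER_CUBIC)
o=np.hstack([c(95,85,130,130),c(385,265,80,80)])
cv2.imwrite("pics/m2.png",o)
E
```

```text
(no output)
```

View pics/m2.png

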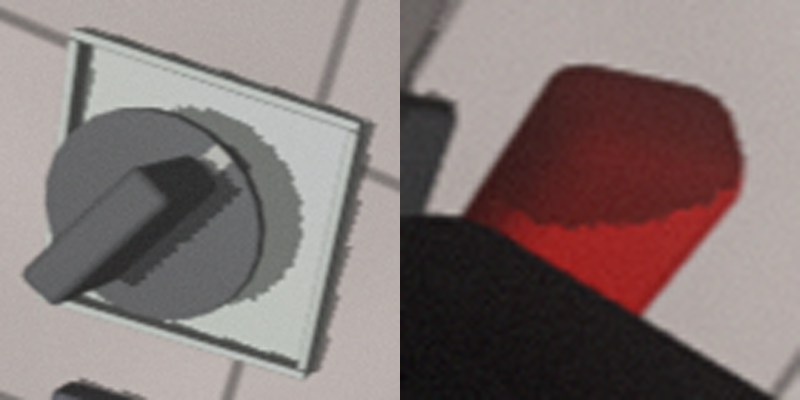

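```bash
python3 - <<'E'
from h import *
import pickle
np.set_printoptions(precision=1,suppress=True)
s=pickle.load(open("s2.pkl","rb"));A=cam("wrist",s)
c=lambda x,y:(95+x*.325,85+y*.325)
for f in (2,5):
  print("floor",f,"flange",atz(A,*c(153,214),f+30),end=" ")
  a,b=[atz(A,*c(*p),f+70) for p in ((41,288),(152,187))];d=a-b
  print("bar mid",(a+b)/2,"len",np.linalg.norm(d),"yaw",np.degrees(np.arctan2(d[1],d[0])))
t=[atz(A,*c(*p),14) for p in ((75,30),(368,122),(308,375))];print(t,"tray mid",(t[0]+t[2])/2)
S=cam("scene");Bc=cam("side")
for yaw in (10,12.8):
  y=np.radians(yaw);ex=np.array([np.cos(y),np.sin(y),0]);ey=np.array([-ex[1],ex[0],0])
  O=np.array([508,288,0])+151.6*ex;a=.35
  L=-np.cos(a)*ex+np.sin(a)*np.array([0,0,1]);N=np.cross(L,-ey);N*=np.sign(N[2])
  piv=O+[0,0,130]
  for r in (190,110):
   for w in (15,-15):
    P=piv+r*L+10*N+w*ey;u,v=proj(A,P);p=np.array(proj(S,P));q=np.array(proj(Bc,P))
    print(yaw,r,w,P,"crop",400+(u-385)*5,(v-265)*5,"scene m1",400+(p[0]-345)*2.5,(p[1]-235)*2.5,"side m1",400+(q[0]-190)*2.5,300+(q[1]-270)*2.5)
E
```

```text
floor 2 flange [537.1  -5.6  32. ] bar mid [537.9  -4.3  72. ] len 55.588407155434965 yaw -28.0144180957896
floor 5 flange [536.   -4.3  35. ] bar mid [536.7  -2.9  75. ] len 55.08255740456927 yaw -28.014418095789612
[array([488.7, -56.4,  14. ]), array([476.2,  52.7,  14. ]), array([583.4,  61.8,  14. ])] tray mid [536.    2.7  14. ]
10 190 15 [482.3 298.7 204.5] crop 772.6927641386931 170.27898356362613 scene m1 623.4302920058119 27.300623660590873 side m1 653.5489326876456 364.6732358188949
10 190 -15 [487.5 269.2 204.5] crop 574.6085539200053 126.48626297809983 scene m1 597.7660999408869 11.079431336223067 side m1 663.0681338113856 337.06746264695016
10 110 15 [556.3 311.7 177.1] crop 542.9356227479099 433.94280161629126 scene m1 576.0831570566145 91.67635345471524 side m1 575.352985048944 365.504672741377
10 110 -15 [561.5 282.2 177.1] crop 378.1970336970272 400.1905163523824 scene m1 550.5278092673095 74.55715534963176 side m1 586.4928652937225 338.8609539655248
12.8 190 15 [481.8 297.4 204.5] crop 766.9547859381635 164.51693620078146 scene m1 622.8140478948889 26.22525212887375 side m1 654.7002086164038 363.73784430621413
12.8 190 -15 [488.5 268.2 204.5] crop 565.2556674411346 129.30941716165933 scene m1 596.3872016208877 10.941287231858965 side m1 662.6027027319608 335.89095349836896
12.8 110 15 [555.1 314.1 177.1] crop 558.1254700019283 433.1947028245344 scene m1 578.7035950541119 92.59586635964979 side m1 575.2248473960813 367.97174274244924
12.8 110 -15 [561.7 284.8 177.1] crop 391.08170641817793 406.1130552104038 scene m1 552.2812554463162 76.4309740367861 side m1 584.886273123982 340.92492048619977
```

Measurements agree with the given sizes: marks 97 mm apart, tray side 108 mm, bar about 56 mm. Pot (470.5,-282.3), yaw -33.2°; cap (537,-4), yaw -28°; lever_end about (506,288). Now the strokes.

>>> step_arm(
  motion=[
    {"dr": [0,0,0],"slide": [-30,38,0],"jaw": 0},
    {"dr": [0,0,0],"slide": [-62,77,0],"jaw": 0},
    {"dr": [0,0,0],"slide": [-67,83,35],"jaw": 0},
    {"dr": [0,0,0],"slide": [-67,83,75],"jaw": 0},
    {"dr": [0,0,0],"slide": [-67,83,115],"jaw": 0},
    {"dr": [0,0,0],"slide": [-67,83,142],"jaw": 0},
    {"dr": [0,0,0],"slide": [-67,83,152],"jaw": 0},
    {"dr": [0,0,0],"slide": [-67,83,152],"jaw": 0},
  ],
)

```text
clock: 3.25
position: [501.7, 285.6, 110.5]
ee_rot: [-0.207, 0.978, -0.0, -0.0]
contact_force: [-3.9, -0.4, 7.0]
gripper_width: -0.3
grasp_force: 3.5
```

>>> step_arm(
  motion=[
    {"dr": [0,0,0],"slide": [0,0,4],"jaw": 0},
    {"dr": [0,0,0],"slide": [0,0,7],"jaw": 0},
    {"dr": [0,0,0],"slide": [0,0,9],"jaw": 0},
    {"dr": [0,0,0],"slide": [0,0,9],"jaw": 0},
    {"dr": [0,0,0],"slide": [0,0,9],"jaw": 0},
    {"dr": [0,0,0],"slide": [0,0,9],"jaw": 0},
    {"dr": [0,0,0],"slide": [0,0,9],"jaw": 0},
    {"dr": [0,0,0],"slide": [0,0,9],"jaw": 0},
  ],
)

```text
clock: 4.25
position: [502.7, 285.9, 103.0]
ee_rot: [-0.207, 0.978, 0.0, 0.001]
contact_force: [-0.7, -1.7, 6.9]
gripper_width: -0.2
grasp_force: 3.6
```

>>> step_arm(
  motion=[
    {"dr": [0,0,0],"slide": [0,0,3],"jaw": 0},
    {"dr": [0,0,0],"slide": [0,0,5],"jaw": 0},
    {"dr": [0,0,0],"slide": [0,0,5],"jaw": 0},
    {"dr": [0,0,0],"slide": [0,0,5],"jaw": 0},
    {"dr": [0,0,0],"slide": [0,0,5],"jaw": 0},
    {"dr": [0,0,0],"slide": [0,0,5],"jaw": 0},
    {"dr": [0,0,0],"slide": [0,0,5],"jaw": 0},
    {"dr": [0,0,0],"slide": [0,0,5],"jaw": 0},
  ],
)

```text
clock: 5.25
position: [503.2, 286.0, 100.5]
ee_rot: [-0.207, 0.978, 0.0, 0.002]
contact_force: [-4.4, -3.6, 18.1]
gripper_width: 0.0
grasp_force: 9.4
```

>>> step_arm(
  motion=[
    {"dr": [0,0,0],"slide": [0,0,-55],"jaw": 0},
    {"dr": [0,0,0],"slide": [0,0,-115],"jaw": 0},
    {"dr": [0,0,0],"slide": [0,0,-120],"jaw": 0},
    {"dr": [0,0,0],"slide": [0,0,-120],"jaw": 0},
    {"dr": [0,0,0],"slide": [0,0,-120],"jaw": 0},
    {"dr": [0,0,0],"slide": [0,0,-120],"jaw": 0},
    {"dr": [0,0,0],"slide": [0,0,-90],"jaw": 0},
    {"dr": [0,0,0],"slide": [0,0,-50],"jaw": 0},
  ],
)

```text
clock: 6.25
position: [501.7, 287.6, 145.7]
ee_rot: [-0.208, 0.978, 0.0, 0.001]
contact_force: [-4.3, 2.1, 6.1]
gripper_width: 0.1
grasp_force: 3.2
```

>>> step_arm(
  motion=[
    {"dr": [0,0,0],"slide": [0,0,30],"jaw": 0},
    {"dr": [0,0,0],"slide": [0,0,46],"jaw": 0},
    {"dr": [0,0,0],"slide": [0,0,49],"jaw": 0},
    {"dr": [0,0,0],"slide": [0,0,49],"jaw": 0},
    {"dr": [0,0,0],"slide": [0,0,49],"jaw": 0},
    {"dr": [0,0,0],"slide": [0,0,49],"jaw": 0},
    {"dr": [0,0,0],"slide": [0,0,49],"jaw": 0},
    {"dr": [0,0,0],"slide": [0,0,49],"jaw": 0},
  ],
)

```text
clock: 7.25
position: [503.4, 287.9, 100.5]
ee_rot: [-0.208, 0.978, 0.0, 0.002]
contact_force: [-4.4, -2.8, 19.5]
gripper_width: -0.0
grasp_force: 10.2
```

>>> step_arm(
  motion=[
    {"dr": [0,0,0],"slide": [0,0,-55],"jaw": 0},
    {"dr": [0,0,0],"slide": [0,0,-115],"jaw": 0},
    {"dr": [0,0,0],"slide": [0,0,-120],"jaw": 0},
    {"dr": [0,0,0],"slide": [0,0,-120],"jaw": 0},
    {"dr": [0,0,0],"slide": [0,0,-120],"jaw": 0},
    {"dr": [0,0,0],"slide": [0,0,-120],"jaw": 0},
    {"dr": [0,0,0],"slide": [0,0,-90],"jaw": 0},
    {"dr": [0,0,0],"slide": [0,0,-50],"jaw": 0},
  ],
)

```text
clock: 8.25
position: [501.7, 287.7, 146.7]
ee_rot: [-0.208, 0.978, 0.0, 0.001]
contact_force: [-3.3, 0.7, 6.7]
gripper_width: -0.2
grasp_force: 3.1
```

>>> step_arm(
  motion=[
    {"dr": [0,0,0],"slide": [0,0,30],"jaw": 0},
    {"dr": [0,0,0],"slide": [0,0,46],"jaw": 0},
    {"dr": [0,0,0],"slide": [0,0,50],"jaw": 0},
    {"dr": [0,0,0],"slide": [0,0,50],"jaw": 0},
    {"dr": [0,0,0],"slide": [0,0,50],"jaw": 0},
    {"dr": [0,0,0],"slide": [0,0,50],"jaw": 0},
    {"dr": [0,0,0],"slide": [0,0,50],"jaw": 0},
    {"dr": [0,0,0],"slide": [0,0,50],"jaw": 0},
  ],
)

```text
clock: 9.25
position: [503.4, 287.9, 100.5]
ee_rot: [-0.208, 0.978, 0.0, 0.002]
contact_force: [-4.1, -3.1, 19.6]
gripper_width: -0.1
grasp_force: 10.1
```

>>> step_arm(
  motion=[
    {"dr": [0,0,0],"slide": [0,0,-60],"jaw": 0},
    {"dr": [0,0,0],"slide": [0,0,-120],"jaw": 0},
    {"dr": [0,0,0],"slide": [0,0,-130],"jaw": 0},
    {"dr": [0,0,0],"slide": [0,0,-130],"jaw": 0},
    {"dr": [0,0,0],"slide": [0,0,-130],"jaw": 0},
    {"dr": [0,0,0],"slide": [0,0,-130],"jaw": 0},
    {"dr": [0,0,0],"slide": [0,0,-130],"jaw": 0},
    {"dr": [0,0,0],"slide": [0,0,-130],"jaw": 0},
  ],
)

```text
clock: 10.25
position: [501.5, 287.2, 225.8]
ee_rot: [-0.207, 0.978, -0.0, -0.0]
contact_force: [0.9, -0.1, -0.2]
gripper_width: -0.0
grasp_force: 0.0
```

>>> step_arm(
  motion=[
    {"dr": [0,0,0],"slide": [0,0,50],"jaw": 0},
    {"dr": [0,0,0],"slide": [0,0,100],"jaw": 0},
    {"dr": [0,0,0],"slide": [0,0,126],"jaw": 0},
    {"dr": [0,0,0],"slide": [0,0,130],"jaw": 0},
    {"dr": [0,0,0],"slide": [0,0,130],"jaw": 0},
    {"dr": [0,0,0],"slide": [0,0,130],"jaw": 0},
    {"dr": [0,0,0],"slide": [0,0,75],"jaw": 0},
    {"dr": [0,0,0],"slide": [0,0,15],"jaw": 0},
  ],
)

```text
clock: 11.25
position: [501.9, 287.3, 212.9]
ee_rot: [-0.208, 0.978, -0.0, 0.0]
contact_force: [1.2, 2.0, -0.5]
gripper_width: 0.4
grasp_force: 0.0
```

>>> step_arm(
  motion=[
    {"dr": [0,0,0],"slide": [0,0,-40],"jaw": 40},
    {"dr": [0,0,0],"slide": [0,0,-65],"jaw": 60},
    {"dr": [0,0,1],"slide": [25,-40,-65],"jaw": 60},
    {"dr": [0,0,2],"slide": [50,-85,-65],"jaw": 60},
    {"dr": [0,0,3],"slide": [60,-130,-65],"jaw": 60},
    {"dr": [0,0,4],"slide": [70,-180,-65],"jaw": 60},
    {"dr": [0,0,5],"slide": [80,-215,-65],"jaw": 60},
    {"dr": [0,0,6],"slide": [85,-240,-65],"jaw": 60},
  ],
)

```text
clock: 12.25
position: [521.3, 31.8, 276.5]
ee_rot: [0.211, 0.977, 0.0, 0.0]
contact_force: [-0.8, 0.4, 0.2]
gripper_width: 60.2
grasp_force: 0.0
```

```bash
python3 - <<'E'
from h import *
s=arm.read_state();M=R.from_quat(s["ee_rot"]).as_matrix()
print(s["clock"],s["joints"],s["position"],s["gripper_width"],"yaw y",np.degrees(np.arctan2(M[1,1],M[0,1])))
print("to cap tool",M.T@(np.array([537,-4,150])-s["position"]))
im=optics.get_image("scene")
cv2.imwrite("pics/s2.png",im)
E
```

```text
12.25 [ 3.71836318e-01  1.78128633e-01 -1.66264334e-01  3.70992621e-05
 -1.22616066e+00 -2.36843792e+00] [521.28559942  31.75688117 276.45680346] 60.213643666124455 yaw y 65.60387367778569
to cap tool [-29.05581653 -26.09236634 126.45856247]
```

```bash
python3 - <<'E'
from h import *
import pickle
s=arm.read_state();im=optics.get_image("wrist");pickle.dump(s,open("s3.pkl","wb"))
A=cam("wrist",s);u,v=proj(A,(537,-4,50));print(u,v,s["position"])
x,y=int(u)-75,int(v)-75;print(x,y)
a=cv2.resize(im[y:y+150,x:x+150],(600,600),interpolation=cv2.INTER_CUBIC)
b=cv2.imread("pics/s2.png")[225:375,345:445]
cv2.imwrite("pics/m3.png",np.hstack([a,cv2.resize(b,(200,300)).repeat(1,0) if 0 else cv2.copyMakeBorder(cv2.resize(b,(200,300)),0,300,0,0,cv2.BORDER_CONSTANT)]))
E
```

```text
297.23735390522273 194.66168170207212 [521.60396073  30.12800215 276.39734644]
222 119
```

View pics/m3.png

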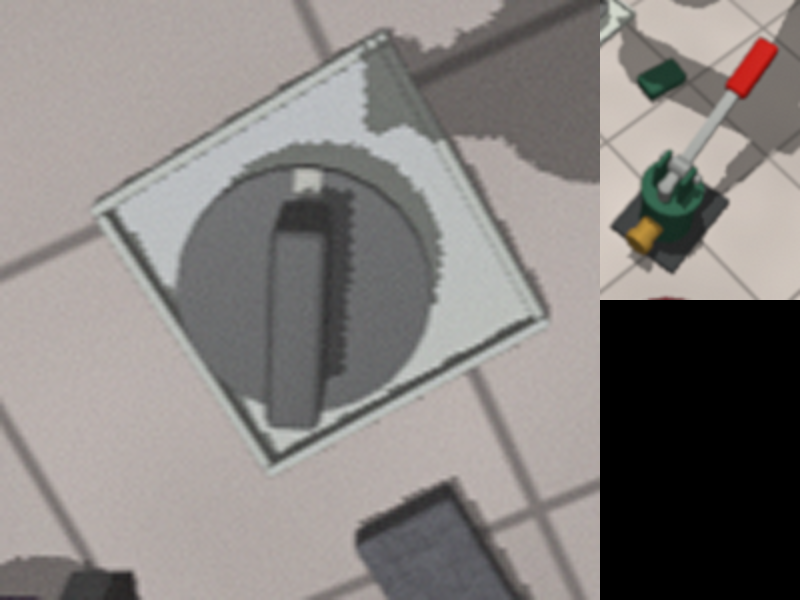

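The picture shows the cap's flange centre at (305,287) and its bar top from (299,231) to (291,428) in the crop. The lever is up again.

```bash
python3 - <<'E'
from h import *
import pickle
np.set_printoptions(precision=2,suppress=True)
s=pickle.load(open("s3.pkl","rb"));A=cam("wrist",s)
c=lambda x,y:(222+x/4-.375,119+y/4-.375)
f=3
print("flange",atz(A,*c(305.5,287),f+30))
for q in [((177,287),(434,287)),((305.5,163),(305.5,411))]: print(np.linalg.norm(np.subtract(*[atz(A,*c(*p),f+30) for p in q])))
a,b=[atz(A,*c(*p),f+70) for p in ((291,428),(299,231))];d=a-b
print("bar",(a+b)/2,np.linalg.norm(d),np.degrees(np.arctan2(d[1],d[0])))
t=[atz(A,*c(*p),14) for p in ((388,33),(97,208),(547,318),(271,470))];print("tray",sum(t)/4,np.linalg.norm(t[0]-t[3]))
w=atz(A,*c(308,180),f+30);print("white",w)
s=arm.read_state();M=R.from_quat(s["ee_rot"]).as_matrix();print(s["position"],"yaw y",np.degrees(np.arctan2(M[1,1],M[0,1])))
for P in [(537,-1,40)]: print(M.T@(np.array(P)-s["position"]))
E
```

```text
flange [536.63  -3.93  33.  ]
79.51002972365032
79.88268455597373
bar [537.77  -5.15  73.  ] 58.21601530532283 -28.137061454225716
tray [536.83   1.95  14.  ] 150.65776743524668
white [506.78  11.31  33.  ]
[521.44  31.49 276.3 ] yaw y 65.70937389706357
[-27.54 -23.16 236.3 ]
```

>>> step_arm(
  motion=[
    {"dr": [0,0,0.2],"slide": [-15,-13,20],"jaw": 60},
    {"dr": [0,0,0.46],"slide": [-29,-26,60],"jaw": 60},
    {"dr": [0,0,0.46],"slide": [-29,-26,110],"jaw": 60},
    {"dr": [0,0,0.46],"slide": [-29,-26,155],"jaw": 60},
    {"dr": [0,0,0.46],"slide": [-29,-26,190],"jaw": 60},
    {"dr": [0,0,0.46],"slide": [-29,-26,205],"jaw": 60},
    {"dr": [0,0,0.46],"slide": [-29,-26,210],"jaw": 60},
    {"dr": [0,0,0.46],"slide": [-29,-26,210],"jaw": 60},
  ],
)

```text
clock: 13.35
position: [538.0, -1.7, 67.2]
ee_rot: [0.239, 0.971, 0.0, 0.001]
contact_force: [0.5, -0.2, 0.5]
gripper_width: 60.1
grasp_force: 0.0
```

```bash
python3 - <<'E'
from h import *
s=arm.read_state();M=R.from_quat(s["ee_rot"]).as_matrix();print(s["position"],"yaw y",np.degrees(np.arctan2(M[1,1],M[0,1])),s["contact_force"])
print(M.T@(np.array((537,-4.3,40))-s["position"]))
E
```

```text
[538.02598056  -1.7450504   67.22332755] yaw y 62.306233628076825 [ 0.53757884 -0.18364666  0.53300566]
[-0.23880416 -2.77045614 27.22053474]
```

>>> step_arm(
  motion=[
    {"dr": [0,0,0],"slide": [0,-2.8,14],"jaw": 60},
    {"dr": [0,0,0],"slide": [0,-2.8,24],"jaw": 60},
    {"dr": [0,0,0],"slide": [0,-2.8,27],"jaw": 60},
    {"dr": [0,0,0],"slide": [0,-2.8,27],"jaw": 40},
    {"dr": [0,0,0],"slide": [0,-2.8,27],"jaw": 22},
    {"dr": [0,0,0],"slide": [0,-2.8,27],"jaw": 5},
    {"dr": [0,0,0],"slide": [0,-2.8,27],"jaw": 5},
    {"dr": [0,0,0],"slide": [0,-2.8,27],"jaw": 5},
  ],
)

```text
clock: 14.35
position: [536.2, -4.6, 39.7]
ee_rot: [0.24, 0.971, 0.0, 0.0]
contact_force: [0.5, -0.0, 2.4]
gripper_width: 15.4
grasp_force: 58.7
```

```bash
python3 - <<'E'
from h import *
s=arm.read_state();M=R.from_quat(s["ee_rot"]).as_matrix();print(s["position"],"yaw y",np.degrees(np.arctan2(M[1,1],M[0,1])),s["contact_force"],s["gripper_width"],s["grasp_force"])
E
```

```text
[536.17550311  -4.56790289  39.65197844] yaw y 62.266183898342824 [ 0.50055727 -0.00522087  2.43542557] 15.437708027678662 58.70403528213501
```

>>> step_arm(
  motion=[
    {"dr": [0,0,0],"slide": [0,0,-20],"jaw": 5},
    {"dr": [0,0,0],"slide": [0,0,-60],"jaw": 5},
    {"dr": [0,0,0],"slide": [0,0,-105],"jaw": 5},
    {"dr": [0,0,0],"slide": [-5,-20,-135],"jaw": 5},
    {"dr": [0,0,0],"slide": [-15,-60,-140],"jaw": 5},
    {"dr": [0,0,0.2],"slide": [-26,-105,-140],"jaw": 5},
    {"dr": [0,0,0.4],"slide": [-38,-150,-140],"jaw": 5},
    {"dr": [0,0,0.68],"slide": [-49,-195,-140],"jaw": 5},
  ],
)

```text
clock: 15.35
position: [487.6, -201.2, 178.9]
ee_rot: [0.286, 0.958, 0.0, -0.0]
contact_force: [0.4, -0.8, -1.2]
gripper_width: 15.2
grasp_force: 58.6
```

```bash
python3 - <<'E'
from h import *
s=arm.read_state();M=R.from_quat(s["ee_rot"]).as_matrix();print(s["position"],"yaw y",np.degrees(np.arctan2(M[1,1],M[0,1])),s["contact_force"],s["gripper_width"],s["grasp_force"])
print(M.T@(np.array((470.3,-282.0,150))-s["position"]))
E
```

```text
[ 487.56563498 -201.16047549  178.93414817] yaw y 56.75555894732788 [ 0.44691784 -0.79375809 -1.15508521] 15.213772125821409 58.59130382537842
[-29.90248591 -77.07390502  28.90969225]
```

>>> step_arm(
  motion=[
    {"dr": [0,0,0],"slide": [-12,-32,0],"jaw": 5},
    {"dr": [0,0,0],"slide": [-23,-60,4],"jaw": 5},
    {"dr": [0,0,0],"slide": [-29,-77,15],"jaw": 5},
    {"dr": [0,0,0],"slide": [-29.5,-78,25],"jaw": 5},
    {"dr": [0,0,0],"slide": [-29.5,-78,29],"jaw": 5},
    {"dr": [0,0,0],"slide": [-29.5,-78,29],"jaw": 5},
    {"dr": [0,0,0],"slide": [-29.5,-78,29],"jaw": 5},
    {"dr": [0,0,0],"slide": [-29.5,-78,29],"jaw": 5},
  ],
)

```text
clock: 16.35
position: [470.9, -281.2, 150.7]
ee_rot: [0.285, 0.958, -0.0, 0.0]
contact_force: [0.2, -0.2, -1.9]
gripper_width: 15.0
grasp_force: 58.6
```

```bash
python3 - <<'E'
from h import *
import pickle
s=arm.read_state();M=R.from_quat(s["ee_rot"]).as_matrix();print(s["joints"],s["position"],"yaw y",np.degrees(np.arctan2(M[1,1],M[0,1])),s["contact_force"])
print(M.T@(np.array((470.3,-282.0,130))-s["position"]))
im=optics.get_image("wrist");pickle.dump(s,open("s4.pkl","wb"));cv2.imwrite("pics/w4.png",im)
im2=optics.get_image("scene");cv2.imwrite("pics/s4.png",im2)
u,v=map(int,proj(cam("scene"),(470,-282,100)));print(u,v)
cv2.imwrite("pics/m4.png",np.hstack([cv2.resize(im[180:400,200:440],(436,400)),cv2.resize(im2[v-50:v+50,u-45:u+45],(360,400),interpolation=cv2.INTER_CUBIC)]))
E
```

```text
[-2.42594047e-01  3.28621407e-01 -2.96493869e-01  5.78150337e-05
 -9.44784106e-01 -1.90665830e+00] [ 470.87048956 -281.16007445  150.74531799] yaw y 56.858857446278925 [ 0.24087751 -0.2060883  -1.88459309]
[ 0.03638387 -1.02039478 20.7450385 ]
297 149
```

View pics/m4.png

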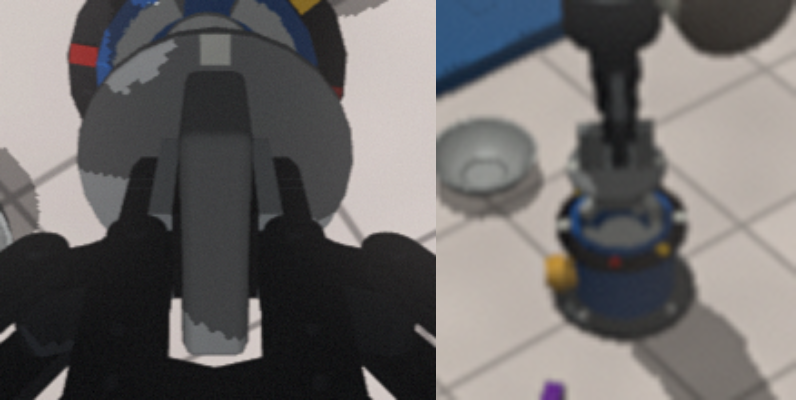

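```bash
python3 - <<'E'
from h import *
import pickle
s=pickle.load(open("s4.pkl","rb"));A=cam("wrist",s);M=R.from_quat(s["ee_rot"]).as_matrix()
f=lambda x,y:(200+x*240/436,180+y*.55)
for n,p,z in [("rim",(215,32),144),("barnear",(216,136),184),("barfar",(213,354),184),("L",(79,150),144),("Rr",(352,150),144)]:
    print(n,M.T@(atz(A,*f(*p),z)-s["position"]))
# ledge marks
for n,p in [("red",(84,55)),("redR",(338,92))]: print(n,atz(A,*f(*p),80))
E
```

```text
rim [37.21463905  0.44926564  6.71334418]
barnear [ 27.50365528   0.62404556 -33.27825443]
barfar [-2.99949979e+01  1.75444773e-02 -3.32288269e+01]
L [  2.21173578 -38.00040528   6.73386198]
Rr [ 2.26561306 39.27775592  6.75323978]
red [ 437.22651498 -318.43713239   80.        ]
redR [ 503.82072299 -244.4351131    80.        ]
```

>>> step_arm(
  motion=[
    {"dr": [0,0,0],"slide": [1,-0.9,8],"jaw": 5},
    {"dr": [0,0,0],"slide": [1,-0.9,17],"jaw": 5},
    {"dr": [0,0,0],"slide": [1,-0.9,25],"jaw": 5},
    {"dr": [0,0,0],"slide": [1,-0.9,30],"jaw": 5},
    {"dr": [0,0,0],"slide": [1,-0.9,34],"jaw": 5},
    {"dr": [0,0,0],"slide": [1,-0.9,38],"jaw": 5},
    {"dr": [0,0,0],"slide": [1,-0.9,38],"jaw": 5},
    {"dr": [0,0,0],"slide": [1,-0.9,38],"jaw": 5},
  ],
)

```text
clock: 17.45
position: [469.3, -281.7, 112.5]
ee_rot: [0.286, 0.958, -0.0, 0.0]
contact_force: [-0.2, -0.4, -1.2]
gripper_width: 15.3
grasp_force: 58.6
```

>>> step_arm(
  motion=[
    {"dr": [0,0,0],"slide": [0,0,3],"jaw": 5},
    {"dr": [0,0,0],"slide": [0,0,6],"jaw": 5},
    {"dr": [0,0,0],"slide": [0,0,9],"jaw": 5},
    {"dr": [0,0,0],"slide": [0,0,11],"jaw": 5},
    {"dr": [0,0,0],"slide": [0,0,12],"jaw": 5},
    {"dr": [0,0,0],"slide": [0,0,13],"jaw": 5},
    {"dr": [0,0,0],"slide": [0,0,14],"jaw": 5},
    {"dr": [0,0,0],"slide": [0,0,14],"jaw": 5},
  ],
)

```text
clock: 18.45
position: [469.1, -281.6, 98.4]
ee_rot: [0.286, 0.958, -0.0, -0.0]
contact_force: [-1.6, 0.4, 1.6]
gripper_width: 15.3
grasp_force: 59.2
```

>>> step_arm(
  motion=[
    {"dr": [0,0,0],"slide": [0,0,1],"jaw": 5},
    {"dr": [0,0,0],"slide": [0,0,2],"jaw": 5},
    {"dr": [0,0,0],"slide": [0,0,2],"jaw": 5},
    {"dr": [0,0,0],"slide": [0,0,2],"jaw": 5},
    {"dr": [0,0,0],"slide": [0,0,2],"jaw": 5},
    {"dr": [0,0,0],"slide": [0,0,2],"jaw": 5},
    {"dr": [0,0,0],"slide": [0,0,2],"jaw": 5},
    {"dr": [0,0,0],"slide": [0,0,2],"jaw": 5},
  ],
)

```text
clock: 19.45
position: [469.1, -281.7, 96.7]
ee_rot: [0.285, 0.958, -0.0, 0.0]
contact_force: [-2.3, 1.5, 4.7]
gripper_width: 15.2
grasp_force: 59.5
```

>>> step_arm(
  motion=[
    {"dr": [0,0,0],"slide": [0,0,1],"jaw": 5},
    {"dr": [0,0,0],"slide": [0,0,1.5],"jaw": 5},
    {"dr": [0,0,0],"slide": [0,0,1.5],"jaw": 5},
    {"dr": [0,0,0],"slide": [0,0,1.5],"jaw": 5},
    {"dr": [0,0,0],"slide": [0,0,1.5],"jaw": 5},
    {"dr": [0,0,0],"slide": [0,0,1.5],"jaw": 5},
    {"dr": [0,0,0],"slide": [0,0,1.5],"jaw": 5},
    {"dr": [0,0,0],"slide": [0,0,1.5],"jaw": 5},
  ],
)

```text
clock: 20.45
position: [469.1, -281.7, 96.6]
ee_rot: [0.285, 0.958, -0.0, 0.0]
contact_force: [-5.2, 3.7, 12.6]
gripper_width: 15.3
grasp_force: 60.9
```

>>> step_arm(
  motion=[
    {"dr": [0,0,0],"slide": [0.4,0,-0.6],"jaw": 5},
    {"dr": [0,0,0.4],"slide": [0.4,0.1,-0.6],"jaw": 5},
    {"dr": [0,0,0.9],"slide": [0.4,0.2,-0.6],"jaw": 5},
    {"dr": [0,0,1.5],"slide": [0.4,0.3,-0.6],"jaw": 5},
    {"dr": [0,0,2.1],"slide": [0.4,0.4,-0.6],"jaw": 5},
    {"dr": [0,0,2.7],"slide": [0.3,0.5,-0.6],"jaw": 5},
    {"dr": [0,0,3],"slide": [0.3,0.6,-0.6],"jaw": 5},
    {"dr": [0,0,3],"slide": [0.3,0.6,-0.6],"jaw": 5},
  ],
)

```text
clock: 21.45
position: [470.1, -281.4, 96.6]
ee_rot: [0.478, 0.878, 0.0, 0.001]
contact_force: [-1.4, 0.7, 8.0]
gripper_width: 15.3
grasp_force: 60.0
```

```bash
python3 - <<'E'
from h import *
s=arm.read_state();M=R.from_quat(s["ee_rot"]).as_matrix();print(s["joints"][5],s["position"],"yaw y",np.degrees(np.arctan2(M[1,1],M[0,1])),s["contact_force"],M.T@s["contact_force"],s["wrist_torque"])
E
```

```text
-2.3260975827706925 [ 470.08215078 -281.38144466   96.64601055] yaw y 32.83087108822586 [-1.37562374  0.65177094  8.00612533] [ 1.27640754 -0.79306281 -8.00980799] [ 0.53481822  0.54702139 -0.06834638]
```

>>> step_arm(
  motion=[
    {"dr": [0,0,0.5],"slide": [0,0.1,0],"jaw": 5},
    {"dr": [0,0,1.1],"slide": [0,0.2,0],"jaw": 5},
    {"dr": [0,0,1.7],"slide": [0,0.4,0],"jaw": 5},
    {"dr": [0,0,2.3],"slide": [0,0.5,0],"jaw": 5},
    {"dr": [0,0,2.8],"slide": [0,0.6,0],"jaw": 5},
    {"dr": [0,0,3.1],"slide": [0,0.7,0],"jaw": 5},
    {"dr": [0,0,3.28],"slide": [0,0.7,0],"jaw": 5},
    {"dr": [0,0,3.28],"slide": [0,0.7,0],"jaw": 5},
  ],
)

```text
clock: 22.45
position: [471.0, -281.2, 96.6]
ee_rot: [0.665, 0.747, 0.0, 0.002]
contact_force: [-2.0, 0.7, 7.2]
gripper_width: 15.1
grasp_force: 59.9
```

```bash
python3 - <<'E'
from h import *
s=arm.read_state();M=R.from_quat(s["ee_rot"]).as_matrix();print(s["joints"],s["position"],"yaw y",np.degrees(np.arctan2(M[1,1],M[0,1])),s["contact_force"],M.T@s["contact_force"],s["wrist_torque"])
im=optics.get_image("wrist");im2=optics.get_image("scene")
u,v=map(int,proj(cam("scene"),(470,-282,100)))
cv2.imwrite("pics/m5.png",np.hstack([cv2.resize(im[180:400,200:440],(436,400)),cv2.resize(im2[v-50:v+50,u-45:u+45],(360,400),interpolation=cv2.INTER_CUBIC)]))
E
```

```text
[-2.42183400e-01  3.92086859e-01 -3.60883109e-01  1.12976880e-03
 -8.14759596e-01 -2.78487031e+00] [ 470.97206625 -281.20085636   96.63446078] yaw y 6.607070646888712 [-2.0250371   0.71289506  7.16076131] [ 0.92795066 -1.91104164 -7.16744896] [ 0.31769846  0.37608053 -0.01435655]
```

View pics/m5.png

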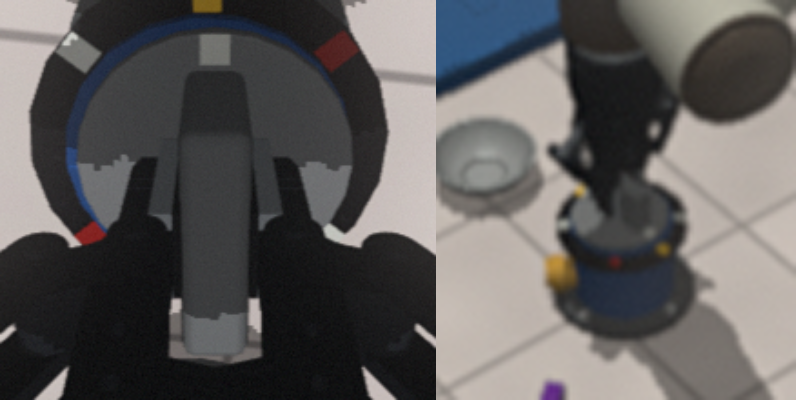

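The cap's white mark at (215,48) lines up with the yellow mark at (208,5). The cap is home, gripped and still, so I hand in.

```bash
python3 -c "
from bench import arm
print(arm.job_done())"
```

```text
the job is handed in; nothing more can be done
None
```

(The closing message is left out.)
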